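# Clamp the brass corner and hold the stud square for tacking

### The job

The brass corner in the welding jig is ready for its second tack. First swing the black-knobbed hold-down bar over the long rail until it lies in its forked catch; then take the braced square, lay it flat on the table inside the corner and press it in until one leg lies flush along the long rail and the other has pushed the leaning stud square, without bending the stud past square. Finish while still holding the square pressed there with the gripper, touching both rail and stud, and leave the other things on the table where they are.

Things in the scene. Friction and masses are not known exactly. Their poses are not given: they have to be found in the camera images.
- jig: Corner welding jig on the table. Origin: inside corner of the brass work (inner face of the long rail meets inner face of a square stud), at table height. +x points across the long rail, +y along it towards the stud; the work space for the square is x < 0, y < 0. A grey fence 26 mm high stands behind the long rail at x = 31 to 36 mm, its low foot reaches to x = 76 mm.
- plate: The long brass rail (the plate), a 30 x 30 mm square tube lying on the table, fixed in the jig. Same origin and axes as jig: its inner face is the plane x = 0, it runs from y = -290 to y = +45 mm, its top is 30 mm above the table.
- stud: Brass stud, square tube 30 x 30 mm, held by one springy tack. Origin: pivot at the jig's inside corner, table height. In its frame: inner face y = 0, tube from y = 0 to 30, x = -2 to -210 mm. Yaw equal to the jig's = square; greater (by 0.05 to 0.11 rad at first) = leaning in over the work space. Pushing it square takes 0.4 to 0.8 N m (4 to 8 N at 100 mm); it springs back if let go.
- stud_end (a point): Point on the stud's inner face at its free end, 210 mm from the inside corner, half-way up. At jig y = 0 when the stud is square, negative when it leans in.
- strap (a joint): Angle of the hold-down bar about its level hinge behind the long rail (rad). 0 = closed, lying over the long rail and in the forked catch; it starts raised at 1.0 to 1.5 (1.57 = straight up). The hinge is stiff: it stays where it is left and takes about 0.3 N m to move (2.5 N at the knob). Ends at 0.
- strap_knob (a point): Centre of the black ball knob, 25 mm diameter, on the free end of the hold-down bar (flat bar 22 x 6 mm), 127 mm from the hinge axis. Closed: 34 mm above the table at jig x = -67, y = -235 mm. The forked catch is at jig x = -13 to -27, y = -218 to -252 mm, 58 mm high, on a 5 mm foot from y = -205 to -265 mm.
- strap_hinge (a point): Point on the hinge axis of the hold-down bar, at jig x = 60, y = -235 mm, 34.5 mm above the table. The axis is level, along jig y. Raised, the bar points up; closing, the knob swings over towards jig -x and down.
- square: Braced square, loose, about 0.4 kg: aluminium L of two legs 160 mm long, 18 wide, 18 high, joined by a blue diagonal brace; lies flat on the table. Origin: its outer corner, at the underside; the legs run along its own -x and -y; outer faces are the planes x = 0 and y = 0. Pressed home, its origin and axes coincide with those of jig.
- square_grip (a point): Centre of the blue brace, half-way up (9 mm), at (-60, -60) mm from the outer corner along the square's axes. The brace is 14 mm wide, 18 mm high; grip it across its width, i.e. along the square's (1, 1) diagonal. Inside it, towards the corner, about 50 mm are free; outside it is open. Axes as square.
- square_corner (a point): Outer corner of the square, half-way up (9 mm above its underside). Axes as square.
- finial_a: Bystander: turned brass finial, 38 mm diameter, 68 mm high, standing; origin under its centre.
- finial_b: Bystander: another such brass finial.
- collar: Bystander: brass collar, 64 mm diameter, 45 mm high; origin under its centre.
- tin: Bystander: yellow-banded tin, 74 mm diameter, 90 mm high; origin under its centre.
- hammer: Bystander: hammer, 280 mm long, lying along its x axis.
- brush: Bystander: wire brush lying along its x axis.
- offcut: Bystander: brass tube offcut 30 x 70 x 30 mm; origin under its centre.
- disc: Bystander: black grinding disc, 115 mm diameter, 6 mm thick, lying flat.
Things that resemble listed ones, but are neither listed nor needed, are in the scene too. What is meant by the square is not pink, and is the larger of those in its own colour.

How it is judged:
On the way, in this order (a step that is already met when the one before it is completed fails the run):
1. the hold-down bar is swung down over the long rail into its catch (value of joint strap below 0.05 rad), for 0.2 s.
2. the square, held by the gripper, is pressed home: touching rail and stud, and the stud is square (contact force between square and plate above 1 N and contact force between square and stud above 1 N and angle between the x axis of each of stud, square and the x axis of jig, either way round below 0.02 rad and contact force between the fingers and square above 1 N), for 0.3 s.
At the end, for the whole second after the job is handed in: Bar closed (within 0.06 rad); square flat on the table, corner within 4 mm of the inside corner, within 0.02 rad of the rail, pressing on rail and stud with over 1 N each; stud within 0.02 rad of square; gripper still holding the square, at rest (all of step 2 and value of joint strap below 0.06 rad and x of square_corner in the frame of jig between -0.004 and 0.004 m and y of square_corner in the frame of jig between -0.004 and 0.004 m and height (world z) of square_corner below 0.014 m and angle between square's own z axis and vertical below 0.05 rad and linear speed of square below 0.01 m/s); the arm keeps its last pose, push and grip.
It fails at once if the stud is bent past square (its end more than 10 mm out) (y of stud_end in the frame of jig above 0.01 m).
It fails at once if a bystander is moved more than 40 mm (distance of any of finial_a, finial_b, collar, tin, hammer, brush, offcut, disc from where it was at the start of the episode above 0.04 m).
It also fails if it takes over 69 s, if anything falls off the work surface, if the arm or the gripper's body presses on something with over 40 N, if the wrist force passes 120 N, or if a joint passes its speed limit or range.

### The arm

A 7-joint arm with a two-finger parallel gripper is mounted at the origin on the work surface. World frame = base frame: x ahead of the robot, y to its left, z up, the work surface at z = 0. Lengths are in m, angles in rad, forces in N, time in s.
With the tool pointing down it reaches from about 0.425 to 0.925 m from the base axis. Payload 6.8 kg.
Tool frame: the origin (TCP) lies at the very end of the fingers, on their centre line; the grasp point (between the pads) lies 19 mm behind it (bot.grip_depth is the distance from the TCP to the grasp point, in m); z points along the fingers, y is the direction in which the jaws open and shut (so a half turn about z gives the same grasp; the last joint's range is limited). The gripper opens to 85 mm and grips with 20 to 120 N. Pads are 22 mm wide; open, the fingers measure 114 mm over their backs; the gripper's body (76 mm by 85 mm) begins 54 mm behind the grasp point. The pads swing forward as they close: fully open they stand 13 mm farther back than shut.
Start: joints at [1.058, 0.477, 0.022, 1.555, -0.011, 1.109, -0.083], TCP at [0.266, -0.62, 0.231] pointing down, gripper open.
Joint ranges: [-2.96, 2.96], [-0.34, 2.1], [-1.41, 1.46], [0.24, 2.44], [-1.37, 4.51], [0.17, 1.92], [-2.96, 2.96]. Speed limits (rad/s): [2.39, 2.39, 3.14, 3.14, 3.14, 3.14, 3.14].

### API

Orientations are given as a unit quaternion [w, x, y, z].
In Python, from station import bot gives the robot as it stands.
- The arm moves only by the tool step_arm, never from a script. Its argument "increments" is a list of rows, each a list of 7 numbers: the shift along the world's x, y, z in m, then the turn, a rotation vector about the world's x, y, z in degrees, then the gripper command: -1 is fully open, 1 is shut, values between are in proportion. In form: [[dx, dy, dz, rx, ry, rz, fingers], ...]. A call has 1 to 10 rows; each row is the pose to reach, as a shift and turn from the pose commanded when the call began; what a row does not reach only later rows make up. A row lasts 1/12 s, in which the tool goes at most 41.7 mm and 7.16 degrees, less where a joint would pass 70% of its speed; a pose out of reach is approached as far as the arm can. A call with a gripper value outside its range is refused whole. The fingers move at their own pace and stop on an object; "force" is the grip in N (left out, the last holds). Time passes only in rows, so rows that repeat a pose let the fingers close. It gives the time, the measured TCP pose, the force and the opening at its end, in the units of the state.
- bot.get_obs(): the state, without advancing time (a new reading comes with each control period).
- bot.read_camera(name): name is "side" or "top"; returns a dict with "color" (384x512x3 uint8, red, green, blue), "intrinsics" (3x3 intrinsics, pixels), "D" ([k1, k2, p1, p2, k3] as OpenCV has them; the pictures are not rectified), "extrinsics" (4x4, takes a point from camera to world coordinates). Camera axes: x right, y up, looking along -z (the intrinsics and any distortion apply to the point x, -y, -z); pixel columns grow to the right and rows downward; lengths in m; the calibration is good to about 2 mm. A picture is of the moment at which its call begins. There is no depth.
- bot.hand_in(): hands the job in, once; it reports no verdict.
Trained networks look in the newest picture that a camera, given by its name, has taken for a name from the list of things; names that differ only in an ending like _2 or _b are one class to them, and where a whole thing is asked for, a point or a joint stands for the part that bears it (a point fixed in the world has none). Each returns a list of dicts, best first, with "conf" (0 to 1); they miss things now and then, are a little off and sometimes report something else, mostly with a low value. They report only what shows in the picture. A call takes as long as a camera call. They do not tell look-alikes from the thing itself.
- bot.recognise(thing, camera): "location" ([column, row] as shares, 0 to 1, of the picture: columns of its width, rows of its height, amid what is visible of it).
- bot.place_of(thing, camera): "location" ([column, row] as shares, 0 to 1, of the picture: columns of its width, rows of its height: a listed point, or the origin of a listed thing).
The state is a dict: "t": time; "q": joint angles; "joint_vel": joint speeds; "joint_torque": joint torques, N m; "eef_pos": TCP position; "tool_rot": TCP orientation; "contact_force": force on the tool from outside, world axes, zero at the start; "torque": the same for the moment, N m; "gripper_width": opening from 0.0 (shut) to 1.0 (fully open).
Only numpy, scipy, OpenCV 4.12 (cv2) and the standard library are available. Lean on these libraries where they do the work, as an engineer would, in place of code of your own. Each camera call takes 0.05 s, during which the arm holds its last target.

## Working session

There is one attempt and no reset: what is moved stays moved. The work goes in short steps, Python scripts to look and compute and a tool call to move; the robot and the scene stay as the last step left them, time stands still between calls to the robot, and variables do not carry over. Pictures are saved under pics/ and viewed, and the job is handed in when it is done.

Besides the shell and the picture viewer there is one more tool, called after "Call:" as name([rows], argument=value, ...), one row to a line, values as JSON. step_arm: Moves the arm, as the interface text tells. Its arguments: {"type":"object","properties":{"increments":{"type":"array","items":{"type":"array","items":{"type":"number"}}},"force":{"type":"number"}},"required":["increments"]}

```bash
ls; mkdir -p pics
cat > h.py <<'E'
from station import bot
import numpy as np, cv2
def snap(n,f):
    c=bot.read_camera(n); cv2.imwrite('pics/'+f,c['color'][:,:,::-1]); return c
def ray(c,loc):
    u=np.array([[[loc[0]*512,loc[1]*384]]],float)
    p=cv2.undistortPoints(u,np.array(c['intrinsics'],float),np.array(c['D'],float))[0,0]
    d=np.array([p[0],-p[1],-1.]);E=np.array(c['extrinsics']);return E[:3,3],E[:3,:3]@d
def atz(c,loc,z):
    o,d=ray(c,loc);return o+d*(z-o[2])/d[2]
def proj(c,P):
    E=np.linalg.inv(np.array(c['extrinsics']));P=np.atleast_2d(P)@E[:3,:3].T+E[:3,3]
    P=P*[1,-1,-1]
    return cv2.projectPoints(P,np.zeros(3),np.zeros(3),np.array(c['intrinsics'],float),np.array(c['D'],float))[0][:,0]
def tri(c1,l1,c2,l2):
    o1,d1=ray(c1,l1);o2,d2=ray(c2,l2)
    d1/=np.linalg.norm(d1);d2/=np.linalg.norm(d2)
    A=np.stack([d1,-d2],1);s=np.linalg.lstsq(A,o2-o1,rcond=None)[0]
    a=o1+s[0]*d1;b=o2+s[1]*d2;return (a+b)/2,np.linalg.norm(a-b)
E
python3 - <<'E'
from h import *
s=bot.get_obs();print(s)
cs={n:snap(n,n+'0.png') for n in('top','side')}
for n in cs:
    print(n,np.round(cs[n]['extrinsics'],3).tolist(),np.round(cs[n]['D'],3))
    for t in ['jig','plate','stud','stud_end','strap_knob','strap_hinge','square','square_grip','square_corner','finial_a','collar','tin','hammer','brush','offcut','disc']:
        for r in bot.place_of(t,n):
            l=r['location'];print(n,t,round(r['conf'],2),np.round([l[0]*512,l[1]*384],1),np.round(atz(cs[n],l,{'stud_end':.015,'square_grip':.009,'square_corner':.009,'strap_hinge':.0345}.get(t,0))[:2],4))
E
```

```text
pics
{'t': 0.0, 'q': array([ 1.05791024,  0.47782083,  0.0223182 ,  1.55641946, -0.01150388,
        1.10930628, -0.08312516]), 'joint_vel': array([ 2.74116444e-05,  4.68106434e-04, -1.41991466e-03,  2.86932127e-04,
        4.41975198e-04,  5.84705772e-04, -1.98239793e-03]), 'joint_torque': array([-1.46627863e-03, -5.96459520e+01,  1.60769574e+00, -2.81194246e+01,
        1.25246824e-02,  9.36605124e-03, -8.05015105e-06]), 'eef_pos': array([ 0.26560242, -0.61991775,  0.23032491]), 'tool_rot': array([-8.80051651e-04,  9.79586516e-01,  2.01020956e-01, -2.43327129e-04]), 'contact_force': array([-1.10610432,  0.03170095,  0.30148337]), 'torque': array([ 0.00894682,  0.03627912, -0.0471122 ]), 'gripper_width': 0.9984984076033115}
top [[-0.025, 0.998, -0.051, 0.42], [-1.0, -0.025, -0.005, -0.004], [-0.007, 0.051, 0.999, 1.512], [0.0, 0.0, 0.0, 1.0]] [-0.088  0.     0.     0.     0.   ]
top jig 0.66 [213.7 176.1] [0.555  0.1598]
top plate 0.71 [212.4 168.8] [0.5836 0.1645]
top stud 0.87 [213.5 171.7] [0.5723 0.1603]
top stud 0.57 [161.9 210. ] [0.4282 0.3644]
top stud 0.34 [144.5 171.9] [0.
[... 2178 characters left out ...]
.3 161.2] [ 0.5541 -0.2314]
side square_corner 0.63 [306.5 185.1] [ 0.3155 -0.1566]
side finial_a 0.64 [177.6 324.5] [0.5736 0.4303]
side finial_a 0.58 [146.4 293.7] [0.6868 0.3596]
side collar 0.9 [236.8 311.2] [0.4337 0.3589]
side collar 0.28 [206.6 241.9] [0.5773 0.1474]
side tin 0.8 [198.9 142.7] [ 0.7397 -0.3119]
side hammer 0.79 [239.5 369.7] [0.3903 0.5133]
side hammer 0.64 [222.2 151.2] [ 0.6414 -0.2817]
side hammer 0.61 [198.4 146.7] [ 0.7346 -0.2884]
side hammer 0.17 [207.5 242.4] [0.5741 0.1487]
side brush 0.82 [251.  122.1] [ 0.5766 -0.4835]
side offcut 0.69 [141.1 235. ] [0.78   0.1646]
side offcut 0.49 [239.1 313.5] [0.4262 0.3643]
side disc 0.92 [302.  121.6] [ 0.3797 -0.5306]
```

Run:
```python
import cv2
a=cv2.imread('pics/top0.png');b=cv2.imread('pics/side0.png')
cv2.imwrite('pics/t0c.png',cv2.resize(a[90:290,130:400],None,fx=2.9,fy=2.9,interpolation=cv2.INTER_CUBIC))
cv2.imwrite('pics/s0c.png',cv2.resize(b[80:280,130:400],None,fx=2.9,fy=2.9,interpolation=cv2.INTER_CUBIC))
```

```text
(no output)
```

View pics/t0c.png

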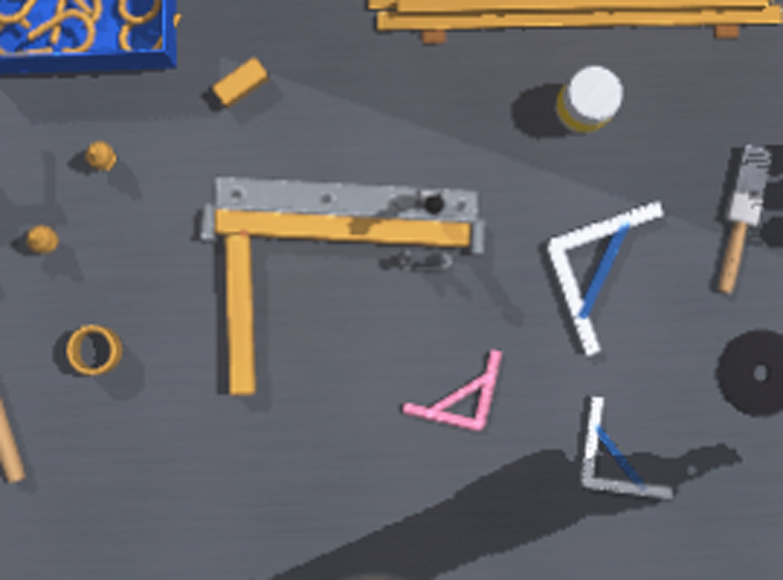

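View pics/s0c.png

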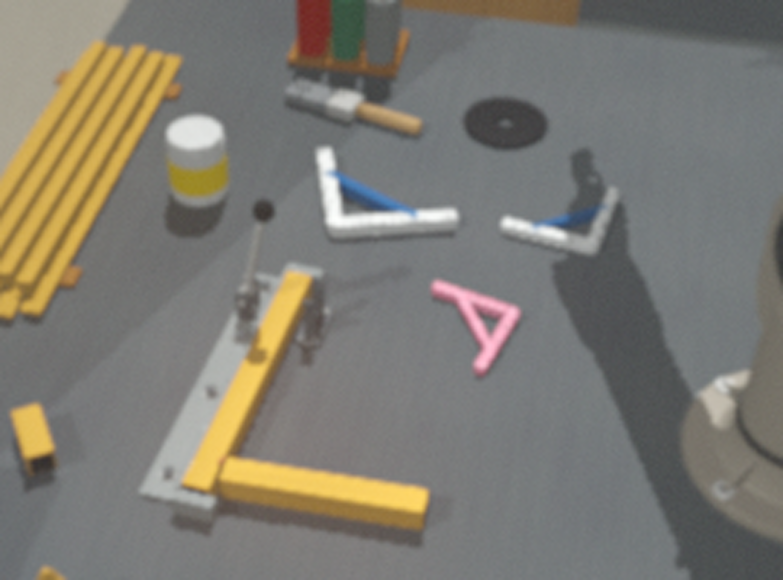

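View pics/top0.png

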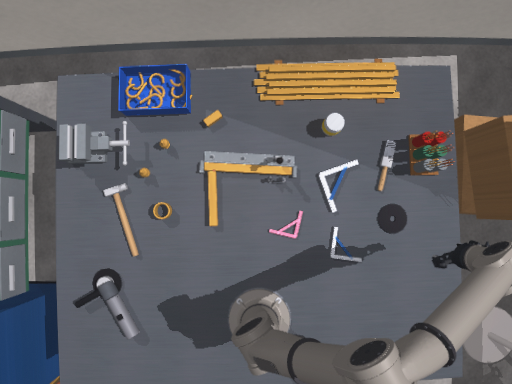

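```bash
cat > fit.py <<'E'
from h import *
from scipy.optimize import minimize
S=4
def T(x,y,a,pts):
    c,s=np.cos(a),np.sin(a);p=np.array(pts,float);q=p.copy();q[:,0]=x+c*p[:,0]-s*p[:,1];q[:,1]=y+s*p[:,0]+c*p[:,1];return q
def box(x0,x1,y0,y1,z0,z1): return [(a,b,c) for a in(x0,x1) for b in(y0,y1) for c in(z0,z1)]
def render(c,polys,roi):
    x0,y0,x1,y1=roi;m=np.zeros(((y1-y0)*S,(x1-x0)*S),np.uint8)
    for P in polys:
        p=((proj(c,P)+0.5-[x0,y0])*S-0.5)
        h=cv2.convexHull(p.astype(np.float32))
        cv2.fillConvexPoly(m,np.round(h*16).astype(np.int32),255,shift=4)
    return cv2.resize(m,(x1-x0,y1-y0),interpolation=cv2.INTER_AREA)/255.
def jigpolys(p):
    x,y,a,l=p[:4]
    return [T(x,y,a,box(0,.03,-.29,.045,0.002,.03)),T(x,y,a+l,box(-.21,-.002,0,.03,0.002,.03))]
def sqpolys(p):
    x,y,a=p[:3]
    return [T(x,y,a,box(-.16,0,-.018,0,0,.018)),T(x,y,a,box(-.018,0,-.16,0,0,.018))]
def brass(im):
    hsv=cv2.cvtColor(im,cv2.COLOR_RGB2HSV).astype(float)
    return np.clip((hsv[...,1]-90)/90,0,1)*((hsv[...,0]>8)&(hsv[...,0]<35))
def white(im):
    f=im.astype(float);mx=f.max(2);mn=f.min(2);return np.clip((mn-110)/70,0,1)
def fit(cs,fn,maskf,polys,p0,marg=10):
    data=[]
    for c in cs:
        P=np.vstack([proj(c,q) for q in polys(p0)]);x0,y0=np.floor(P.min(0)).astype(int)-marg;x1,y1=np.ceil(P.max(0)).astype(int)+marg
        x0,y0=max(x0,0),max(y0,0);x1,y1=min(x1,512),min(y1,384)
        data.append((c,(x0,y0,x1,y1),maskf(c['color'])[y0:y1,x0:x1]))
    sc=np.array([.005,.005,.03,.03][:len(p0)])
    def cost(v): 
        p=p0+v*sc;return sum(((render(c,polys(p),r)-m)**2).sum() for c,r,m in data)
    best=None
    v=np.zeros(len(p0))
    for k in range(3):
        simplex=np.vstack([v]+[v+e for e in np.eye(len(p0))*(1.5/(k+1))])
        r=minimize(cost,v,method='Nelder-Mead',options=dict(initial_simplex=simplex,maxiter=300,xatol=1e-3,fatol=1e-3));v=r.x
    return p0+v*sc,r.fun,sum(m.sum() for _,_,m in data)
E
python3 - <<'E'
from fit import *
ct,cs=[bot.read_camera(n) for n in('top','side')]
p0=np.array([.572,.15,-.03,.08]);s0=np.array([.5555,-.242,.35])
# yaw: large square, legs along -x and -y
for k,l in dict(top=[ct],side=[cs],both=[ct,cs]).items():
    p,f,n=fit(l,None,brass,jigpolys,p0);print(k,'jig',np.round(p,4),round(f,1),round(n))
    q,f,n=fit(l,None,white,sqpolys,s0);print(k,'sq',np.round(q,4),round(f,1),round(n))
v={}
for c,n,cc in((ct,'top',ct),(cs,'side',cs)):
    im=c['color'].copy()
    im=cv2.resize(im,None,fx=3,fy=3,interpolation=cv2.INTER_CUBIC)
    for P in jigpolys(p)+sqpolys(q):
        h=cv2.convexHull((((proj(c,P)+.5)*3-.5)).astype(np.float32));cv2.polylines(im,[np.round(h).astype(int)],True,(0,255,0),1)
    P=T(*p[:3],[(.06,-.235,.0345),(-.067,-.235,.034)]);
    for u in proj(c,P): cv2.circle(im,tuple(np.round((u+.5)*3).astype(int)),4,(255,0,0),1)
    a=(slice(130*3,290*3),slice(190*3,400*3)) if n=='top' else (slice(110*3,290*3),slice(150*3,380*3))
    cv2.imwrite(f'pics/fit_{n}.png',im[a][:,:,::-1])
    print(n,[ (r['conf'],np.array(r['location'])*[512,384]) for r in bot.recognise('strap_knob',n)])
E
```

```text
top jig [ 0.5748  0.1519 -0.0791  0.0952] 137.7 842
top sq [ 0.5568 -0.2438  0.3167] 25.7 397
side jig [ 0.5706  0.1533 -0.0662  0.0905] 376.6 1235
side sq [ 0.5543 -0.2446  0.3256] 78.6 751
both jig [ 0.5733  0.1518 -0.0728  0.0807] 527.6 2077
both sq [ 0.5561 -0.244   0.316 ] 110.2 1148
top [(0.53, array([276.992 , 159.0912]))]
side [(0.66, array([222.1056, 158.4   ]))]
```

View pics/fit_top.png

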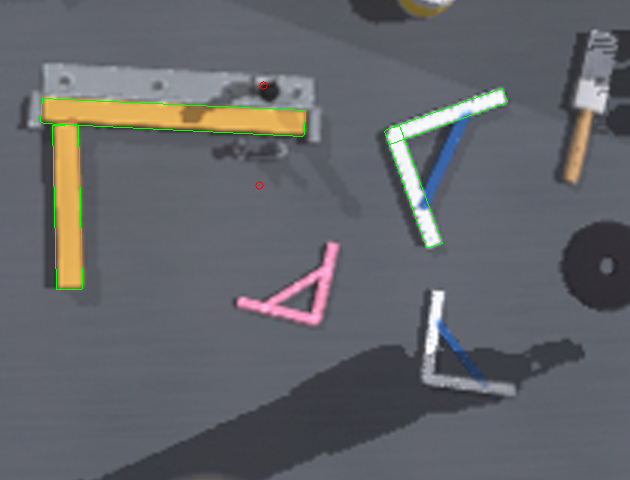

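View pics/fit_side.png

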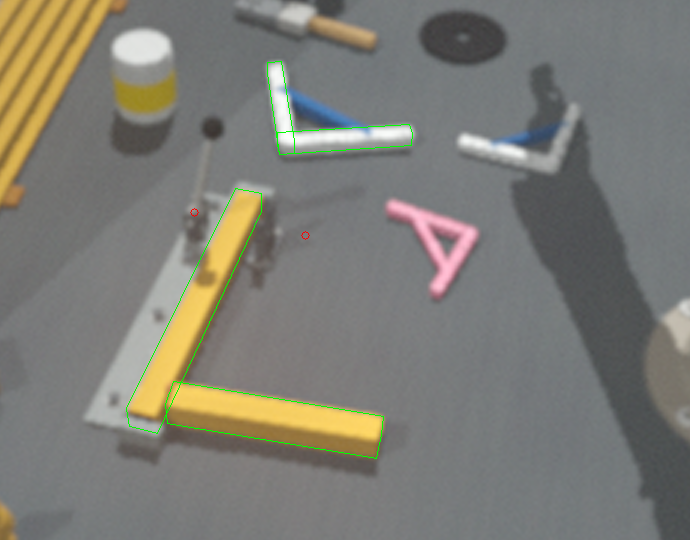

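Run:
```python
from fit import *
ct,cs=[bot.read_camera(n) for n in('top','side')]
def blob(c,u,r=9):
    g=c['color'].max(2).astype(float);x,y=u
    w=np.clip(70-g[y-r:y+r+1,x-r:x+r+1],0,None)
    yy,xx=np.mgrid[y-r:y+r+1,x-r:x+r+1]
    print(g[y-r:y+r+1,x-r:x+r+1].astype(int)[::2,::2]);return np.array([(w*xx).sum(),(w*yy).sum()])/w.sum()
a=blob(ct,(280,160),6);b=blob(cs,(220,153),6)
print(a,b)
X,e=tri(ct,(a+.0)/[512,384],cs,b/[512,384]);print('knob',X,e)
for p in([.5748,.1519,-.0791],[.5725,.1525,-.074]):
    h=T(*p,[(.06,-.235,.0345)])[0];d=X-h
    c,s=np.cos(p[2]),np.sin(p[2]);jx=c*d[0]+s*d[1];jy=-s*d[0]+c*d[1]
    print(h,'jig d',jx,jy,d[2],np.hypot(jx,d[2]),np.arctan2(d[2],-jx))
    for th in(1.0,1.1,1.2,1.3,1.4,1.5):
        P=T(*p,[(.06-.127*np.cos(th),-.235,.0345+.127*np.sin(th))])
        print(th,P.round(4),proj(ct,P)-a,proj(cs,P)-b)
# straight edges of rail and stud in top: per-row subpixel edges
for nm,c in(('top',ct),('side',cs)):
    m=brass(c['color'])
    for name,f,e0,e1 in(('rail inner',lambda t:(0,-.29+t*.29,.03),.05,.7),('stud inner',None,0,0)): pass
```

```text
[[117 113 104 110 111 110 109]
 [103 198 181 140 140 171 160]
 [ 90 107  43  42 103 170 167]
 [ 66  52  40  49  57 154 170]
 [115 107  36  39 104 150 145]
 [163 161 137 117 143 140 140]
 [216 214 215 225 167 164 157]]
[[114 115 119 112 115 116 116]
 [113 115  98  83  90 110 118]
 [114 108  72  69  67  98 126]
 [113 106  70  61  62  91 126]
 [113 110  89  71  74 113 125]
 [112 114 129 119 117 125 128]
 [120 122 139 125 125 124 129]]
[278.92243767 160.22022161] [220.57983193 152.84033613]
knob [ 0.58997319 -0.08575662  0.15591826] 0.0018814120611026436
[ 0.61604327 -0.08710626  0.0345    ] jig d -0.026095214212745865 -0.0007145743266724883 0.12141826379266465 0.12419080073513575 1.3590966258742436
1.0 [[ 0.5476 -0.0817  0.1414]] [[-0.98933211 12.77861857]] [[12.67020512  6.25922401]]
1.1 [[ 0.5586 -0.0826  0.1477]] [[-0.73180323  9.48100034]] [[9.271691   4.03471865]]
1.2 [[ 0.5702 -0.0835  0.1529]] [[-0.48209968  6.02843829]] [[5.69994867 2.05230346]]
1.3 [[ 0.5822 -0.0844  0.1569]] [[-0.24350117  2.46323798]] [[1.99723822 0.33626913]]
1.4 [[ 0.5945 -0.0854  0.1597]] [[-0.01915686 -1.16987488]] [[-1.79224066 -1.09273601]]
1.5 [[ 0.6071 -0.0864  0.1612]] [[ 0.18798487 -4.82464126]] [[-5.62312509 -2.21807579]]
[ 0.61496166 -0.08629281  0.0345    ] jig d -0.02495972929942382 -0.0013127357660786057 0.12141826379266465 0.12395718159560427 1.3680525431212798
1.0 [[ 0.5465 -0.0812  0.1414]] [[-1.11247791 13.09584376]] [[12.97994857  6.40148302]]
1.1 [[ 0.5575 -0.082   0.1477]] [[-0.87143075  9.79852026]] [[9.57501466 4.18740241]]
1.2 [[ 0.5691 -0.0829  0.1529]] [[-0.63904853  6.34591922]] [[5.99608334 2.21588712]]
1.3 [[ 0.5811 -0.0838  0.1569]] [[-0.41839937  2.78034235]] [[2.28547475 0.51111501]]
1.4 [[ 0.5934 -0.0847  0.1597]] [[-0.21240784 -0.85348273]] [[-1.51253472 -0.90637862]]
1.5 [[ 0.606  -0.0856  0.1612]] [[-0.02378907 -4.50928918]] [[-5.35248934 -2.02006993]]
```

Call:
step_arm([
  [0.374, 0.534, 0, 0, 0, -27.6, 1],
  [0.374, 0.534, 0, 0, 0, -27.6, 1],
  [0.374, 0.534, 0, 0, 0, -27.6, 1],
  [0.374, 0.534, 0, 0, 0, -27.6, 1],
  [0.374, 0.534, 0, 0, 0, -27.6, 1],
  [0.374, 0.534, 0, 0, 0, -27.6, 1],
  [0.374, 0.534, 0, 0, 0, -27.6, 1],
  [0.374, 0.534, 0, 0, 0, -27.6, 1],
  [0.374, 0.534, 0, 0, 0, -27.6, 1],
  [0.374, 0.534, 0, 0, 0, -27.6, 1],
], force=60)

```text
t: 2.83
eef_pos: [0.5056, -0.2777, 0.2317]
tool_rot: [0.0, 0.999, -0.039, 0.0]
contact_force: [1.0, -0.5, -0.5]
gripper_width: -0.005
```

Call:
step_arm([
  [0.135, 0.192, 0, 0, 0, 0, 1],
  [0.135, 0.192, 0, 0, 0, 0, 1],
  [0.135, 0.192, 0, 0, 0, 0, 1],
  [0.135, 0.192, 0, 0, 0, 0, 1],
  [0.135, 0.192, 0, 0, 0, 0, 1],
  [0.135, 0.192, 0, 0, 0, 0, 1],
  [0.135, 0.192, -0.04, 0, 0, 0, 1],
  [0.135, 0.192, -0.08, 0, 0, 0, 1],
  [0.135, 0.192, -0.088, 0, 0, 0, 1],
  [0.135, 0.192, -0.088, 0, 0, 0, 1],
])

```text
t: 3.67
eef_pos: [0.6372, -0.0875, 0.1402]
tool_rot: [0.0, 0.999, -0.038, -0.004]
contact_force: [0.0, -0.4, 0.2]
gripper_width: 0.0
```

Call:
step_arm([
  [-0.026, 0, -0.002, 0, 0, 0, 1],
  [-0.05, 0.001, -0.006, 0, 0, 0, 1],
  [-0.07, 0.003, -0.011, 0, 0, 0, 1],
  [-0.086, 0.004, -0.013, 0, 0, 0, 1],
  [-0.102, 0.005, -0.0175, 0, 0, 0, 1],
  [-0.117, 0.006, -0.031, 0, 0, 0, 1],
  [-0.13, 0.007, -0.046, 0, 0, 0, 1],
  [-0.138, 0.008, -0.064, 0, 0, 0, 1],
  [-0.145, 0.008, -0.08, 0, 0, 0, 1],
  [-0.149, 0.008, -0.09, 0, 0, 0, 1],
])

```text
t: 4.5
eef_pos: [0.4917, -0.0802, 0.0547]
tool_rot: [0.0, 0.999, -0.039, 0.002]
contact_force: [1.2, 0.7, 0.9]
gripper_width: 0.003
```

Run:
```python
from h import *
a=snap('side','s1.png')['color'];cv2.imwrite('pics/s1c.png',cv2.resize(a[100:280,150:350],None,fx=3,fy=3,interpolation=2)[:,:,::-1])
print(bot.get_obs()['eef_pos'],bot.get_obs()['contact_force'])
```

```text
[ 0.49018692 -0.08016504  0.05333424] [-1.27722764  1.00631489 -1.13325572]
```

View pics/s1c.png

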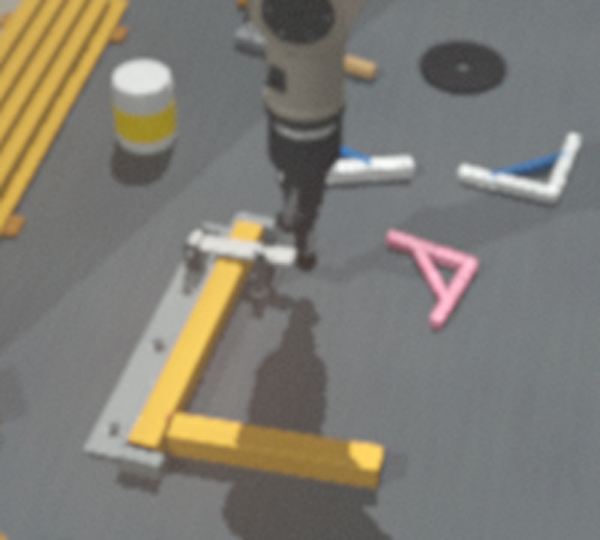

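Call:
step_arm([
  [0, 0, -0.006, 0, 0, 0, 1],
  [0, 0, -0.009, 0, 0, 0, 1],
  [0, 0, -0.009, 0, 0, 0, 1],
  [0, 0, -0.009, 0, 0, 0, 1],
])

```text
t: 4.88
eef_pos: [0.4926, -0.08, 0.0465]
tool_rot: [0.0, 0.999, -0.039, 0.001]
contact_force: [-3.3, 0.8, 10.8]
gripper_width: 0.001
```

Call:
step_arm([
  [0, 0, -0.004, 0, 0, 0, 1],
  [0, 0, -0.004, 0, 0, 0, 1],
  [0, 0, -0.004, 0, 0, 0, 1],
])

```text
t: 5.13
eef_pos: [0.4928, -0.0799, 0.0453]
tool_rot: [0.0, 0.999, -0.039, 0.002]
contact_force: [-14.0, 1.0, 48.9]
gripper_width: 0.0
```

Call:
step_arm([
  [0, 0, 0.03, 0, 0, 0, 1],
  [0, 0, 0.07, 0, 0, 0, 1],
  [0.005, -0.02, 0.08, 0, 0, -4, 0.06],
  [0.01, -0.06, 0.08, 0, 0, -11, 0.06],
  [0.015, -0.1, 0.08, 0, 0, -17, 0.06],
  [0.02, -0.14, 0.08, 0, 0, -22.3, 0.06],
  [0.025, -0.18, 0.08, 0, 0, -22.3, 0.06],
  [0.027, -0.22, 0.08, 0, 0, -22.3, 0.06],
  [0.027, -0.241, 0.08, 0, 0, -22.3, 0.06],
  [0.027, -0.241, 0.08, 0, 0, -22.3, 0.06],
])

```text
t: 5.97
eef_pos: [0.5173, -0.3283, 0.122]
tool_rot: [0.002, 0.972, -0.235, 0.002]
contact_force: [-0.7, -0.7, 0.1]
gripper_width: 0.47
```

Call:
step_arm([
  [0, 0, 0, 0, 0, 0, 0.06],
  [0, 0, 0, 0, 0, 0, 0.06],
])

```text
t: 6.13
eef_pos: [0.5185, -0.3196, 0.121]
tool_rot: [-0.0, 0.973, -0.231, 0.001]
contact_force: [-0.2, 0.2, -1.1]
gripper_width: 0.474
```

Run:
```python
from fit import *
print(bot.get_obs()['eef_pos'],bot.get_obs()['contact_force'],bot.get_obs()['gripper_width'])
for n in('top','side'):
    c=bot.read_camera(n);a=cv2.resize(c['color'],None,fx=3,fy=3,interpolation=2)
    x,y=(250,110) if n=='top' else (170,100)
    cv2.imwrite(f'pics/{n}2.png',a[y*3:(y+170)*3,x*3:(x+200)*3,::-1])
p=[.574,.152,-.0765]
print(T(*p,[(.06,-.235,.0345)]))
```

```text
[ 0.51854183 -0.31956049  0.12101228] [-0.20156529  0.23674604 -1.10546001] 0.47417086616710935
[[ 0.61586455 -0.08689822  0.0345    ]]
```

View pics/side2.png

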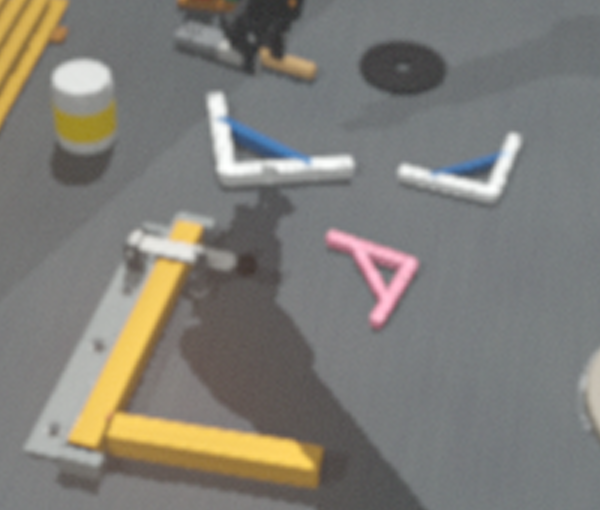

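View pics/top2.png

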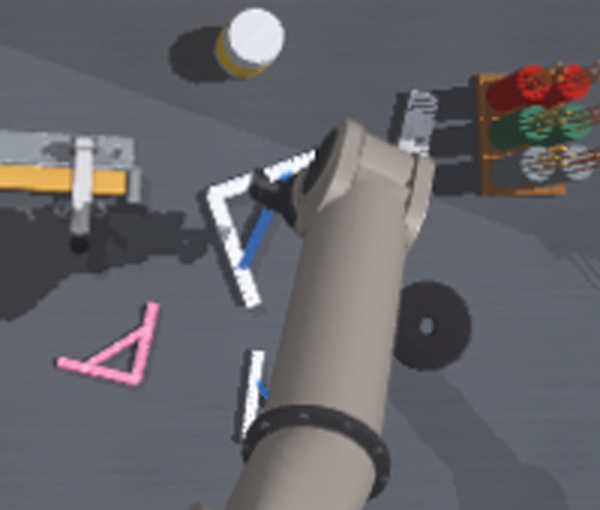

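Call:
step_arm([
  [0, 0, -0.04, 0, 0, 0, 0.06],
  [0, 0, -0.075, 0, 0, 0, 0.06],
  [0, 0, -0.1, 0, 0, 0, 0.06],
  [0, 0, -0.117, 0, 0, 0, 0.06],
  [0, 0, -0.117, 0, 0, 0, 0.06],
  [0, 0, -0.117, 0, 0, 0, 1],
  [0, 0, -0.117, 0, 0, 0, 1],
  [0, 0, -0.117, 0, 0, 0, 1],
  [0, 0, -0.117, 0, 0, 0, 1],
  [0, 0, -0.117, 0, 0, 0, 1],
], force=80)

```text
t: 7.07
eef_pos: [0.5187, -0.32, 0.0049]
tool_rot: [-0.0, 0.973, -0.231, 0.001]
contact_force: [-0.8, 3.3, 7.1]
gripper_width: 0.137
```

Call:
step_arm([
  [0, 0, 0, 0, 0, 0, 1],
  [0, 0, 0, 0, 0, 0, 1],
])

```text
t: 7.23
eef_pos: [0.5187, -0.32, 0.0049]
tool_rot: [-0.0, 0.973, -0.231, 0.001]
contact_force: [-0.7, 2.7, 6.7]
gripper_width: 0.137
```

Run:
```python
from fit import *
print(bot.get_obs()['eef_pos'],bot.get_obs()['contact_force'],bot.get_obs()['gripper_width'])
for n in('top','side'):
    c=bot.read_camera(n);a=cv2.resize(c['color'],None,fx=3,fy=3,interpolation=2)
    x,y=(250,110) if n=='top' else (170,80)
    cv2.imwrite(f'pics/{n}3.png',a[y*3:(y+170)*3,x*3:(x+200)*3,::-1])
```

```text
[ 0.51872256 -0.32002587  0.00492793] [-0.72656795  2.6977736   6.68006588] 0.137137773479326
```

View pics/side3.png

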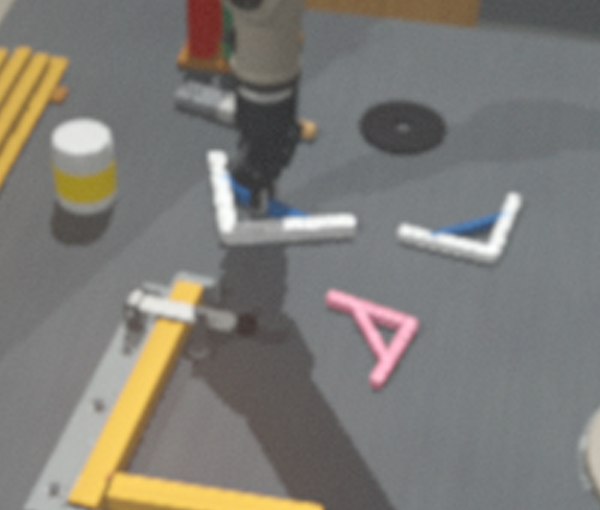

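Call:
step_arm([
  [0, 0, 0.03, 0, 0, 0, 1],
  [0, 0, 0.065, 0, 0, 0, 1],
  [0, 0, 0.085, 0, 0, 0, 1],
  [0, 0, 0.085, 0, 0, 0, 1],
])

```text
t: 7.67
eef_pos: [0.5203, -0.3223, 0.0933]
tool_rot: [0.001, 0.973, -0.231, 0.004]
contact_force: [0.5, -0.4, -3.4]
gripper_width: 0.136
```

```bash
cat > edge.py <<'E'
from fit import *
def edge(c,m,A,B,inside,z,n=60,w=5):
    # subpixel edge near world line A->B; inside: world xy dir toward brass. returns world pts
    A=np.array(A);B=np.array(B);pts=[]
    for t in np.linspace(0,1,n):
        P=A+(B-A)*t
        u=proj(c,P)[0];v=proj(c,P+np.append(np.array(inside)*.01,0))[0]-u;v/=np.linalg.norm(v)
        k=np.arange(-w,w+.01,.25);q=(u+k[:,None]*v).astype(np.float32)
        s=cv2.remap(m.astype(np.float32),q[None,:,0],q[None,:,1],cv2.INTER_LINEAR)[0]
        i=np.where((s[:-1]<.5)&(s[1:]>=.5))[0]
        if len(i):
            j=i[np.argmin(abs(k[i]))];f=k[j]+.25*(.5-s[j])/(s[j+1]-s[j]);e=u+f*v
            pts.append(atz(c,e/[512,384],z)[:2])
    pts=np.array(pts,np.float32)
    vx,vy,x,y=cv2.fitLine(pts,cv2.DIST_HUBER,0,.001,.001).ravel().astype(float)
    d=np.array([vx,vy]);nrm=np.array([-vy,vx]);r=(pts-[x,y])@nrm
    return np.array([x,y]),d,len(pts),np.sqrt((r**2).mean())
def measure(cams,p):
    x,y,a,l=p;out={}
    for n,c in cams.items():
        m=brass(c['color'])
        R=lambda pts:T(x,y,a,pts);St=lambda pts:T(x,y,a+l,pts)
        e=R([(.03,-.2,.03),(.03,.035,.03)]);o,d,k,r=edge(c,m,e[0],e[1],(-np.cos(a),-np.sin(a)),.03)
        d*=np.sign(d[1]);ya=np.arctan2(-d[0],d[1]);off=o@[np.cos(ya),np.sin(ya)]-.03
        print(n,'rail yaw %.4f inner-plane off %.4f (pred %.4f) n%d rms%.2fmm'%(ya,off,np.array([x,y])@[np.cos(ya),np.sin(ya)],k,r*1e3))
        yy,s=(.03,-1) if n=='top' else (0,1)
        if n=='top': e=St([(-.2,.03,.03),(-.02,.03,.03)])
        else: e=St([(-.2,0,.03),(-.02,0,.03)])
        ins=np.array([-np.sin(a+l),np.cos(a+l)])*s
        o,d,k,r=edge(c,m,e[0],e[1],ins,.03);d*=np.sign(d[0]);ys=np.arctan2(d[1],d[0])
        print(n,'stud yaw %.4f lean %.4f inner off along n %.4f (pred %.4f) n%d rms%.2fmm'%(ys,ys-ya,o@[-np.sin(ys),np.cos(ys)]-yy,np.array([x,y])@[-np.sin(ys),np.cos(ys)],k,r*1e3))
E
python3 - <<'E'
from edge import *
cams={n:bot.read_camera(n) for n in('top','side')}
measure(cams,[.574,.152,-.0765,.092])
print(bot.get_obs()['eef_pos'],bot.get_obs()['contact_force'],bot.get_obs()['gripper_width'],bot.get_obs()['tool_rot'])
for n,c in cams.items():
    a=cv2.resize(c['color'],None,fx=3,fy=3,interpolation=2)
    x,y=(190,110) if n=='top' else (170,80)
    cv2.imwrite(f'pics/{n}4.png',a[y*3:(y+170)*3,x*3:(x+200)*3,::-1])
E
```

```text
top rail yaw -0.0799 inner-plane off 0.5589 (pred 0.5600) n60 rms0.56mm
top stud yaw 0.0092 lean 0.0891 inner off along n 0.1444 (pred 0.1467) n60 rms0.61mm
side rail yaw -0.0793 inner-plane off 0.5542 (pred 0.5601) n60 rms0.22mm
side stud yaw 0.0208 lean 0.1001 inner off along n 0.1441 (pred 0.1401) n60 rms0.87mm
[ 0.51760197 -0.32058045  0.08868453] [-0.55385493 -0.54081236 -5.19456337] 0.13296545558971842 [ 2.23995712e-04  9.72949620e-01 -2.31016672e-01  5.32476933e-04]
```

View pics/side4.png

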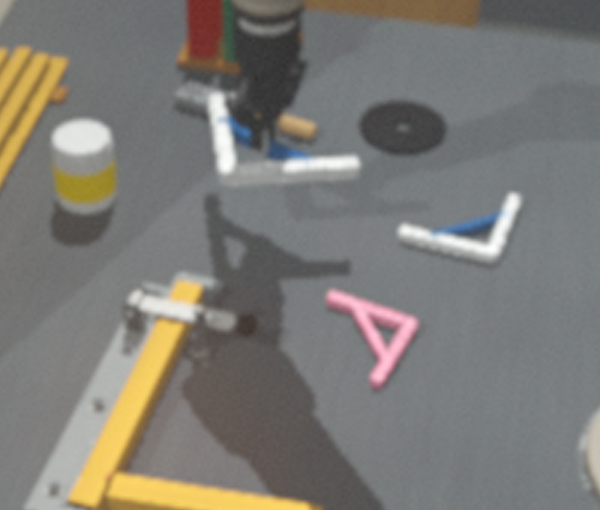

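View pics/top4.png

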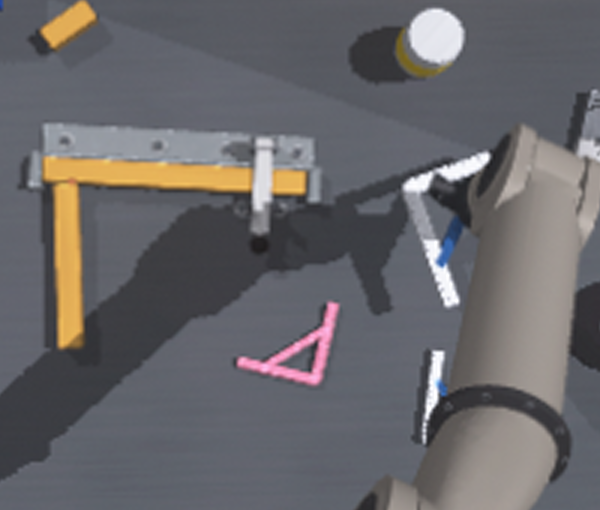

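Call:
step_arm([
  [-0.001, 0.02, 0.005, 0, 0, -1, 1],
  [-0.003, 0.055, 0.005, 0, 0, -3.5, 1],
  [-0.006, 0.095, 0.005, 0, 0, -6.5, 1],
  [-0.009, 0.135, 0.005, 0, 0, -9.5, 1],
  [-0.012, 0.175, 0.005, 0, 0, -12.5, 1],
  [-0.015, 0.215, 0.005, 0, 0, -15.5, 1],
  [-0.018, 0.255, 0.005, 0, 0, -18.5, 1],
  [-0.02, 0.295, 0.005, 0, 0, -21, 1],
  [-0.022, 0.335, 0.005, 0, 0, -22.8, 1],
  [-0.023, 0.365, 0.005, 0, 0, -22.85, 1],
])

```text
t: 8.6
eef_pos: [0.4923, 0.0481, 0.0915]
tool_rot: [0.001, 0.908, -0.419, -0.002]
contact_force: [1.2, 0.1, -5.5]
gripper_width: 0.136
```

Call:
step_arm([
  [-0.001, 0.018, 0, 0, 0, 0, 1],
  [-0.001, 0.025, 0, 0, 0, 0, 1],
  [-0.001, 0.025, -0.02, 0, 0, 0, 1],
  [-0.001, 0.025, -0.04, 0, 0, 0, 1],
  [-0.001, 0.025, -0.055, 0, 0, 0, 1],
  [-0.001, 0.025, -0.055, 0, 0, 0, 1],
  [-0.001, 0.025, -0.055, 0, 0, 0, 1],
])

```text
t: 9.18
eef_pos: [0.4922, 0.0682, 0.0369]
tool_rot: [0.002, 0.908, -0.42, -0.001]
contact_force: [0.4, 0.7, -4.3]
gripper_width: 0.137
```

Run:
```python
from edge import *
o=bot.get_obs()
print(o['t'],o['eef_pos'],o['contact_force'],o['gripper_width'],o['tool_rot'],o['q'])
for n in('top','side'):
    c=bot.read_camera(n)
    a=cv2.resize(c['color'],None,fx=4,fy=4,interpolation=2)
    x,y=(190,130) if n=='top' else (150,150)
    cv2.imwrite(f'pics/{n}5.png',a[y*4:(y+140)*4,x*4:(x+180)*4,::-1])
```

```text
9.1833 [0.49217017 0.068174   0.0369193 ] [ 0.41022733  0.65545741 -4.34887019] 0.13672548335926715 [ 0.00156923  0.90768492 -0.41964683 -0.001472  ] [-0.30295881  0.47896645  0.04828269  2.12098597 -0.04176709  0.54677542
 -2.66123593]
```

View pics/side5.png

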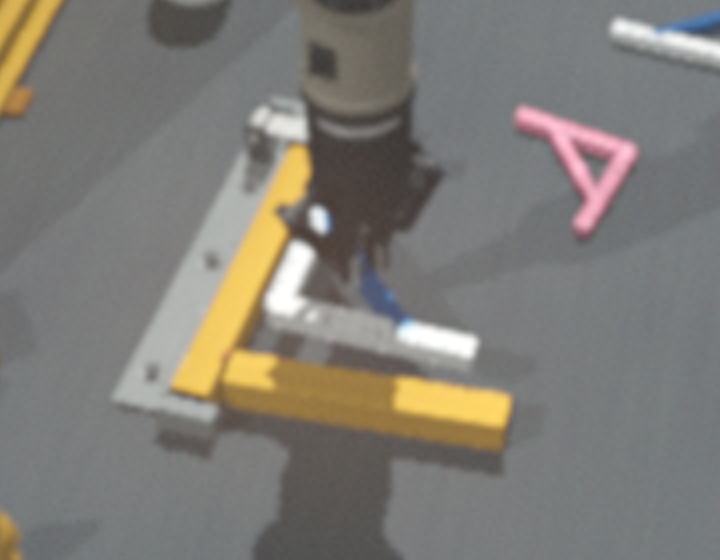

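View pics/top5.png

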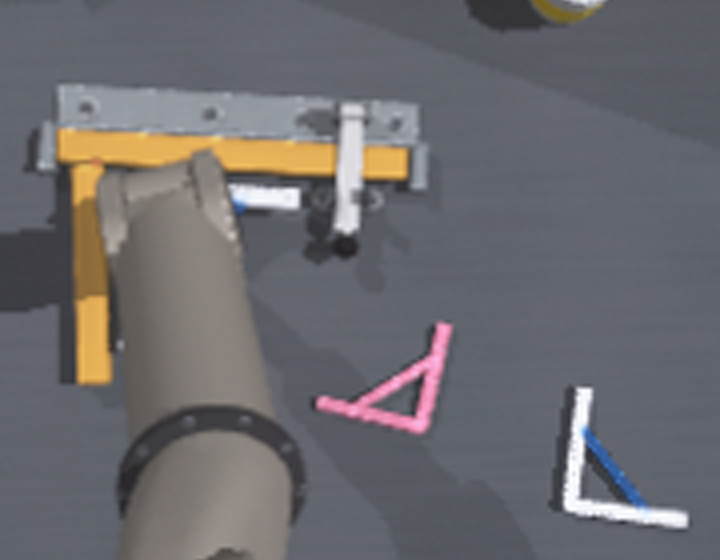

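Call:
step_arm([
  [0, 0, -0.015, 0, 0, 0, 1],
  [0, 0, -0.027, 0, 0, 0, 1],
  [0, 0, -0.034, 0, 0, 0, 1],
  [0, 0, -0.034, 0, 0, 0, 1],
  [0, 0, -0.034, 0, 0, 0, 1],
], force=100)

```text
t: 9.7
eef_pos: [0.4945, 0.0695, 0.0051]
tool_rot: [-0.0, 0.908, -0.419, 0.001]
contact_force: [0.3, -0.1, -4.3]
gripper_width: 0.129
```

Run:
```python
from edge import *
o=bot.get_obs()
print(o['t'],o['eef_pos'],o['contact_force'],o['torque'],o['gripper_width'],o['tool_rot'])
n='side';c=bot.read_camera(n)
a=cv2.resize(c['color'],None,fx=5,fy=5,interpolation=2)
x,y=(160,180)
cv2.imwrite(f'pics/{n}6.png',a[y*5:(y+100)*5,x*5:(x+130)*5,::-1])
```

```text
9.7 [0.49449733 0.06951607 0.00510598] [ 0.26294709 -0.07035372 -4.33006449] [-0.03870462  0.03249827  0.02506533] 0.12924287810402427 [-4.31720797e-04  9.07860635e-01 -4.19271377e-01  6.27467794e-04]
```

View pics/side6.png

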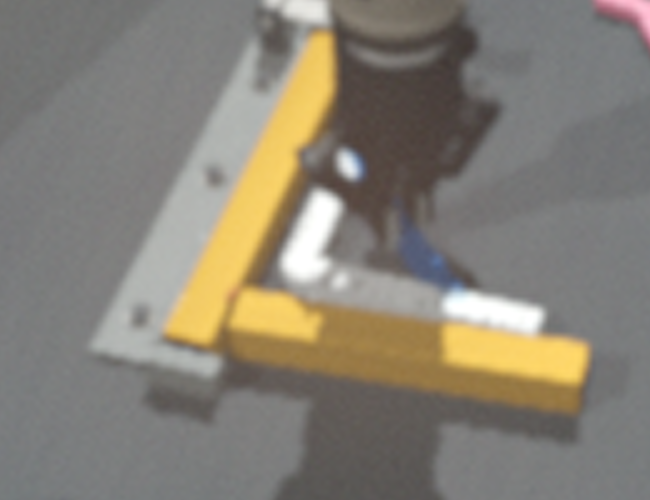

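Call:
step_arm([
  [0, 0, -0.001, 0, 0, 0, 1],
  [0.003, 0, -0.0012, 0, 0, 0, 1],
  [0.006, -0.0005, -0.0012, 0, 0, 0, 1],
  [0.008, -0.0006, -0.0012, 0, 0, 0, 1],
  [0.008, -0.0006, -0.0012, 0, 0, 0, 1],
])

```text
t: 10.17
eef_pos: [0.4945, 0.0695, 0.0048]
tool_rot: [0.003, 0.908, -0.419, -0.006]
contact_force: [-26.7, 2.2, 44.4]
gripper_width: 0.126
```

Call:
step_arm([
  [0.001, 0, 0, 0, 0, 0, 1],
  [0.002, 0, 0, 0, 0, 0, 1],
  [0.002, 0, 0, 0, 0, 0, 1],
])

```text
t: 10.42
eef_pos: [0.4946, 0.0695, 0.0048]
tool_rot: [0.004, 0.908, -0.419, -0.008]
contact_force: [-31.0, 2.3, 51.5]
gripper_width: 0.13
```

Call:
step_arm([
  [-0.008, 0.0006, 0.0, 0, 0, 0, 1],
  [-0.009, 0.0006, 0.0008, 0, 0, 0, 1],
  [-0.009, 0.0006, 0.0012, 0, 0, 0, 1],
  [-0.009, 0.0006, 0.0012, 0, 0, 0, 1],
])

```text
t: 10.75
eef_pos: [0.4945, 0.0697, 0.0049]
tool_rot: [0.0, 0.908, -0.419, -0.0]
contact_force: [-5.5, 0.2, 11.9]
gripper_width: 0.135
```

Call:
step_arm([
  [-0.0005, 0, 0.0005, 0, 0, 0, 1],
  [-0.0005, 0, 0.0015, 0, 0, 0, 1],
  [-0.0005, 0, 0.0015, 0, 0, 0, 1],
])

```text
t: 11.0
eef_pos: [0.4947, 0.0696, 0.0057]
tool_rot: [-0.0, 0.908, -0.419, 0.0]
contact_force: [-0.4, -0.8, -5.4]
gripper_width: 0.128
```

Call:
step_arm([
  [0, 0, 0, 0, 0, 0, 1],
  [0, 0, 0, 0, 0, 0, 1],
])

```text
t: 11.17
eef_pos: [0.4944, 0.0695, 0.0056]
tool_rot: [0.0, 0.908, -0.419, -0.0]
contact_force: [-0.0, 0.5, -3.8]
gripper_width: 0.132
```

Call:
step_arm([
  [0.002, -0.0002, 0, 0, 0, 0, 1],
  [0.004, -0.0003, 0, 0, 0, 0, 1],
  [0.006, -0.0005, 0, 0, 0, 0, 1],
  [0.006, -0.0005, 0, 0, 0, 0, 1],
  [0.006, -0.0005, 0, 0, 0, 0, 1],
])

```text
t: 11.58
eef_pos: [0.5004, 0.0691, 0.0058]
tool_rot: [-0.0, 0.908, -0.419, 0.0]
contact_force: [0.2, -0.5, -4.1]
gripper_width: 0.125
```

Call:
step_arm([
  [0.001, 0, 0, 0, 0, 0, 1],
  [0.002, 0, 0, 0, 0, 0, 1],
  [0.003, 0, 0, 0, 0, 0, 1],
  [0.003, 0, 0, 0, 0, 0, 1],
])

```text
t: 11.92
eef_pos: [0.5035, 0.0691, 0.0059]
tool_rot: [-0.0, 0.908, -0.419, 0.0]
contact_force: [0.1, -0.2, -4.2]
gripper_width: 0.131
```

Call:
step_arm([
  [0.001, 0, 0, 0, 0, 0, 1],
  [0.0015, 0, 0, 0, 0, 0, 1],
  [0.0015, 0, 0, 0, 0, 0, 1],
])

```text
t: 12.17
eef_pos: [0.5049, 0.0691, 0.0058]
tool_rot: [-0.0, 0.908, -0.419, 0.0]
contact_force: [0.8, -0.2, -4.1]
gripper_width: 0.129
```

Call:
step_arm([
  [0.001, 0, 0, 0, 0, 0, 1],
  [0.0015, 0, 0, 0, 0, 0, 1],
  [0.0015, 0, 0, 0, 0, 0, 1],
])

```text
t: 12.42
eef_pos: [0.5064, 0.0691, 0.0058]
tool_rot: [-0.0, 0.908, -0.419, 0.0]
contact_force: [0.2, -0.0, -5.0]
gripper_width: 0.125
```

Call:
step_arm([
  [0.001, 0, 0, 0, 0, 0, 1],
  [0.0015, 0, 0, 0, 0, 0, 1],
  [0.0015, 0, 0, 0, 0, 0, 1],
])

```text
t: 12.67
eef_pos: [0.5079, 0.0691, 0.0058]
tool_rot: [-0.0, 0.908, -0.419, 0.0]
contact_force: [1.1, -1.5, -4.9]
gripper_width: 0.132
```

Call:
step_arm([
  [0.001, 0, 0, 0, 0, 0, 1],
  [0.0015, 0, 0, 0, 0, 0, 1],
  [0.0015, 0, 0, 0, 0, 0, 1],
])

```text
t: 12.92
eef_pos: [0.5092, 0.0691, 0.0058]
tool_rot: [0.0, 0.908, -0.419, -0.0]
contact_force: [0.2, -0.8, -3.9]
gripper_width: 0.126
```

Call:
step_arm([
  [0.001, 0, 0, 0, 0, 0, 1],
  [0.001, 0, 0, 0, 0, 0, 1],
  [0.001, 0, 0, 0, 0, 0, 1],
])

```text
t: 13.17
eef_pos: [0.5092, 0.069, 0.0056]
tool_rot: [0.001, 0.908, -0.419, -0.001]
contact_force: [-2.8, 1.6, -2.7]
gripper_width: 0.127
```

Run:
```python
from edge import *
o=bot.get_obs()
print(o['t'],o['eef_pos'],o['contact_force'],o['torque'],o['gripper_width'],o['tool_rot'])
for n in('side','top'):
  c=bot.read_camera(n)
  a=cv2.resize(c['color'],None,fx=5,fy=5,interpolation=2)
  x,y=(160,180) if n=='side' else (190,140)
  cv2.imwrite(f'pics/{n}7.png',a[y*5:(y+100)*5,x*5:(x+130)*5,::-1])
```

```text
13.1667 [0.50923442 0.06900163 0.00555216] [-2.81996108  1.60995843 -2.69890686] [-0.05915504  0.72569381  0.03568064] 0.12658465091840812 [ 5.28138282e-04  9.07959920e-01 -4.19055974e-01 -7.71516036e-04]
```

View pics/side7.png

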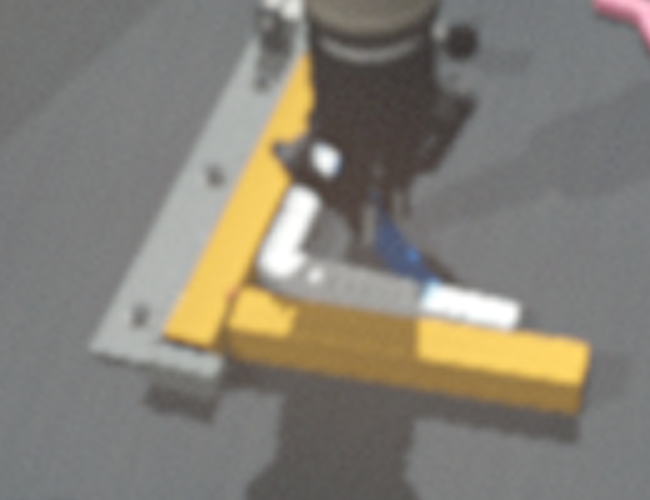

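View pics/top7.png

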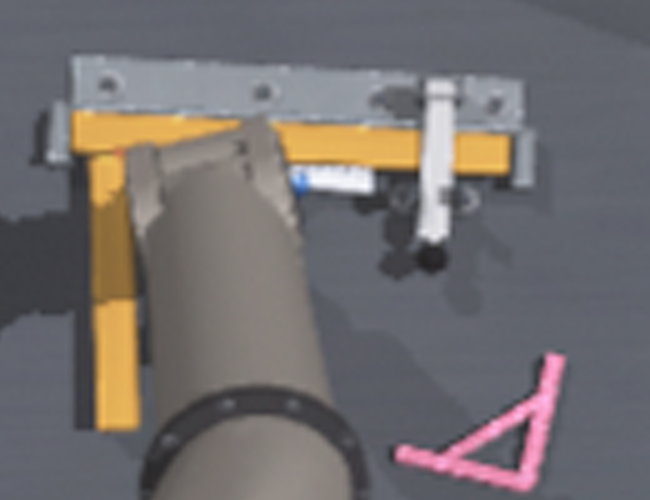

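Call:
step_arm([
  [-0.0008, 0.002, 0, 0, 0, 0, 1],
  [-0.0006, 0.004, 0, 0, 0, 0, 1],
  [-0.0004, 0.006, 0, 0, 0, 0, 1],
  [-0.0003, 0.008, 0, 0, 0, 0, 1],
  [-0.0002, 0.01, 0, 0, 0, 0, 1],
  [-0.0002, 0.01, 0, 0, 0, 0, 1],
  [-0.0002, 0.01, 0, 0, 0, 0, 1],
])

```text
t: 13.85
eef_pos: [0.5101, 0.0798, 0.0058]
tool_rot: [-0.0, 0.908, -0.419, -0.0]
contact_force: [-3.3, 1.1, -3.9]
gripper_width: 0.13
```

Call:
step_arm([
  [0.0001, 0.002, 0, 0, 0, 0, 1],
  [0.0002, 0.004, 0, 0, 0, 0, 1],
  [0.0003, 0.004, 0, 0, 0, 0, 1],
  [0.0003, 0.004, 0, 0, 0, 0, 1],
])

```text
t: 14.18
eef_pos: [0.5103, 0.0832, 0.0058]
tool_rot: [-0.0, 0.908, -0.419, -0.0]
contact_force: [-2.3, -0.5, -4.5]
gripper_width: 0.129
```

Call:
step_arm([
  [0.0001, 0.002, 0, 0, 0, 0, 1],
  [0.0002, 0.004, 0, 0, 0, 0, 1],
  [0.0003, 0.004, 0, 0, 0, 0, 1],
  [0.0003, 0.004, 0, 0, 0, 0, 1],
])

```text
t: 14.52
eef_pos: [0.5105, 0.0872, 0.0058]
tool_rot: [0.0, 0.908, -0.419, -0.0]
contact_force: [-2.2, -1.7, -3.8]
gripper_width: 0.133
```

```bash
cat > look.py <<'E'
import sys
from edge import *
o=bot.get_obs()
print(o['t'],o['eef_pos'].round(4),o['contact_force'].round(1),o['torque'].round(2),o['gripper_width'].round(3))
cams={n:bot.read_camera(n) for n in('side','top')}
measure(cams,[.574,.152,-.0795,float(sys.argv[2])])
for n,c in cams.items():
  a=cv2.resize(c['color'],None,fx=5,fy=5,interpolation=2)
  x,y=(160,180) if n=='side' else (190,140)
  cv2.imwrite(f'pics/{n}{sys.argv[1]}.png',a[y*5:(y+100)*5,x*5:(x+130)*5,::-1])
E
python3 look.py 8 .07
```

```text
Traceback (most recent call last):
  File "look.py", line 4, in <module>
    print(o['t'],o['eef_pos'].round(4),o['contact_force'].round(1),o['torque'].round(2),o['gripper_width'].round(3))
                                                                                        ^^^^^^^^^^^^^^^^^^^^^^^^
AttributeError: 'float' object has no attribute 'round'
```

```bash
sed -i "s/,o\['gripper_width'\].round(3)//" look.py; python3 look.py 8 .07
```

```text
14.5167 [0.5105 0.0872 0.0058] [-2.2 -1.7 -3.8] [-0.45  0.57  0.07]
side rail yaw -0.0793 inner-plane off 0.5540 (pred 0.5602) n52 rms0.26mm
side stud yaw 0.0042 lean 0.0835 inner off along n 0.1602 (pred 0.1496) n60 rms1.17mm
top rail yaw -0.0798 inner-plane off 0.5587 (pred 0.5601) n52 rms0.55mm
top stud yaw -0.0494 lean 0.0304 inner off along n 0.1750 (pred 0.1802) n56 rms0.51mm
```

View pics/side8.png

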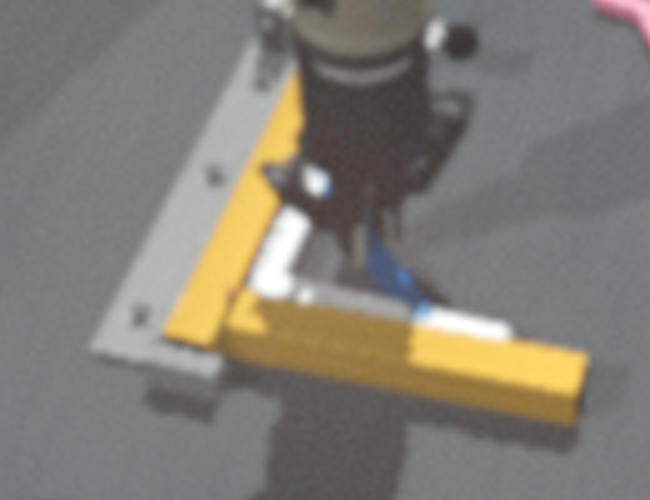

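View pics/top8.png

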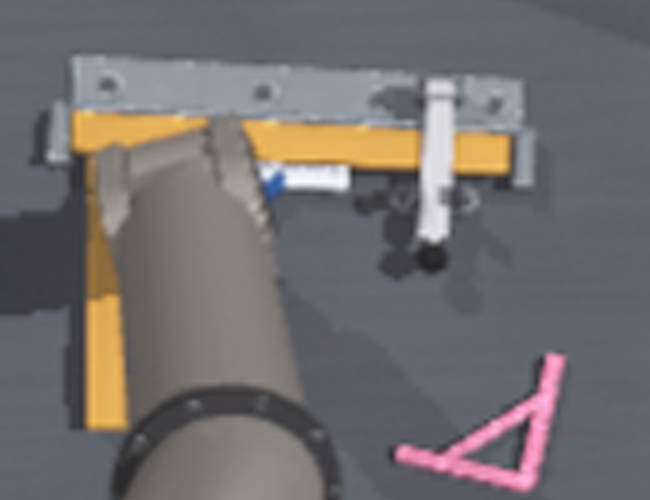

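```bash
cat > studm.py <<'E'
from edge import *
YJ=-.0795
def studm(cams,l,show=True):
    for n,c in cams.items():
        m=brass(c['color']);x,y=.575,.152;a=YJ
        z=.03 if n=='top' else 0.0
        e=T(x,y,a+l,[(-.2,.03,z),(-.03,.03,z)])
        ins=-np.array([-np.sin(a+l),np.cos(a+l)])
        o,d,k,r=edge(c,m,e[0],e[1],ins,z,w=6);d*=np.sign(d[0]);ys=np.arctan2(d[1],d[0])
        # y in jig of edge at jig x=-.2 and -.03
        f=[]
        for jx in(-.2,-.03):
            q=T(0,0,-a,[np.append(o-[x,y],0)])[0];dd=T(0,0,-a,[np.append(d,0)])[0]
            f.append(q[1]+dd[1]*(jx-q[0])/dd[0]-.03)
        print(n,'lean %.4f'%(ys-a),'jig y of inner face at x=-200,-30: %.1f %.1f mm'%(f[0]*1e3,f[1]*1e3),'n',k,'rms%.2f'%(r*1e3))
E
python3 - <<'E'
from studm import *
cams={n:bot.read_camera(n) for n in('side','top')}
i0={n:dict(c,color=cv2.imread(f'pics/{n}0.png')[:,:,::-1].copy()) for n,c in cams.items()}
print('initial');studm(i0,.09)
print('now')
for l in(.03,.06):studm(cams,l)
E
```

```text
initial
side lean 0.0933 jig y of inner face at x=-200,-30: -21.9 -6.0 mm n 60 rms0.32
top lean 0.0906 jig y of inner face at x=-200,-30: -20.0 -4.6 mm n 60 rms0.62
now
side lean 0.0397 jig y of inner face at x=-200,-30: -14.4 -7.7 mm n 60 rms0.46
top lean 0.0266 jig y of inner face at x=-200,-30: -11.0 -6.5 mm n 55 rms0.52
side lean 0.0405 jig y of inner face at x=-200,-30: -14.6 -7.8 mm n 60 rms0.49
top lean 0.0268 jig y of inner face at x=-200,-30: -11.1 -6.5 mm n 54 rms0.53
```

Call:
step_arm([
  [0.0001, 0.0015, 0, 0, 0, 0, 1],
  [0.0002, 0.003, 0, 0, 0, 0, 1],
  [0.0003, 0.004, 0, 0, 0, 0, 1],
  [0.0003, 0.004, 0, 0, 0, 0, 1],
  [0.0003, 0.004, 0, 0, 0, 0, 1],
])

```text
t: 15.13
eef_pos: [0.5107, 0.0909, 0.0058]
tool_rot: [0.0, 0.908, -0.419, -0.0]
contact_force: [-2.9, -3.5, -5.1]
gripper_width: 0.129
```

```bash
cat > studd.py <<'E'
import sys
from edge import *
def far(c,n,l,rng=(-.2,-.145)):
    m=brass(c['color']);x,y,a=.575,.1495,-.0795;z=.03 if n=='top' else 0.
    e=T(x,y,a+l,[(rng[0],.03,z),(rng[1],.03,z)])
    o,d,k,r=edge(c,m,e[0],e[1],-np.array([-np.sin(a+l),np.cos(a+l)]),z,w=5,n=40)
    q=T(0,0,-a,[np.append(o-[x,y],0)])[0];dd=T(0,0,-a,[np.append(d,0)])[0]
    xm=sum(rng)/2
    return (q[1]+dd[1]*(xm-q[0])/dd[0]-.03)*1e3,k,r*1e3,xm
o=bot.get_obs();print(o['t'],o['eef_pos'].round(4),o['contact_force'].round(1),o['torque'].round(2),o['tool_rot'].round(4))
for n in('side','top'):
    c=bot.read_camera(n);i=dict(c,color=cv2.imread(f'pics/{n}0.png')[:,:,::-1].copy())
    a=far(i,n,.092)
    for l in map(float,sys.argv[2:]):
        b=far(c,n,l);print(n,'init y %.2f now %.2f (n%d rms%.2f) lean by shift from .092: %.4f'%(a[0],b[0],b[1],b[2],.092-(b[0]-a[0])/1e3/-a[3]))
    im=cv2.resize(c['color'],None,fx=5,fy=5,interpolation=2)
    x,y=(160,180) if n=='side' else (190,140)
    cv2.imwrite(f'pics/{n}{sys.argv[1]}.png',im[y*5:(y+100)*5,x*5:(x+130)*5,::-1])
E
python3 studd.py 9 .03 .015
```

```text
15.1333 [0.5107 0.0909 0.0058] [-2.9 -3.5 -5.1] [-0.78  0.67  0.16] [ 2.000e-04  9.079e-01 -4.192e-01 -1.000e-04]
side init y -16.77 now -6.53 (n40 rms0.34) lean by shift from .092: 0.0327
side init y -16.77 now -6.55 (n40 rms0.35) lean by shift from .092: 0.0327
top init y -15.14 now -4.16 (n40 rms0.25) lean by shift from .092: 0.0284
top init y -15.14 now -4.13 (n40 rms0.25) lean by shift from .092: 0.0282
```

View pics/side9.png

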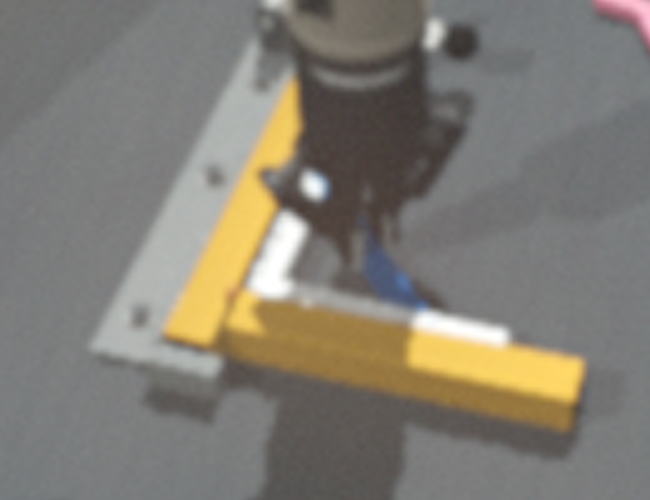

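Call:
step_arm([
  [0.0001, 0.001, 0, 0, 0, 0, 1],
  [0.0002, 0.002, 0, 0, 0, 0, 1],
  [0.0003, 0.003, 0, 0, 0, 0, 1],
  [0.0004, 0.004, 0, 0, 0, 0, 1],
  [0.0005, 0.0042, 0, 0, 0, 0, 1],
  [0.0005, 0.0042, 0, 0, 0, 0, 1],
])

```text
t: 15.73
eef_pos: [0.511, 0.0946, 0.0057]
tool_rot: [0.001, 0.908, -0.419, -0.0]
contact_force: [-3.9, -5.1, -4.1]
gripper_width: 0.13
```

```bash
python3 studd.py 10 .005
```

```text
15.7333 [0.511  0.0946 0.0057] [-3.9 -5.1 -4.1] [-1.14  0.8   0.15] [ 6.000e-04  9.079e-01 -4.192e-01 -3.000e-04]
side init y -16.77 now -3.42 (n40 rms0.39) lean by shift from .092: 0.0146
top init y -15.14 now -0.32 (n40 rms0.61) lean by shift from .092: 0.0061
```

View pics/side10.png

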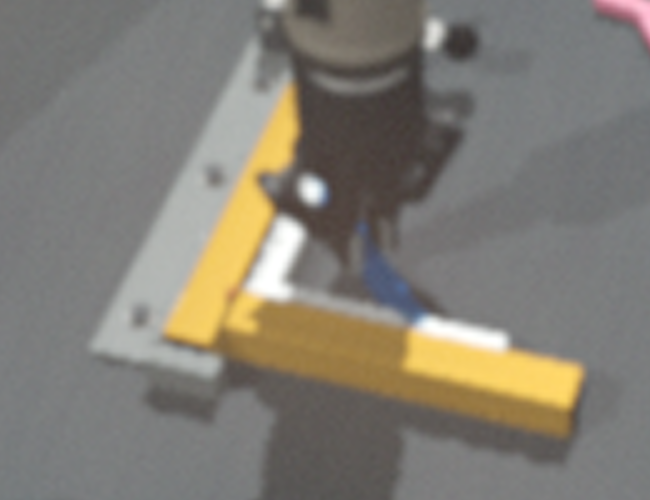

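View pics/top10.png

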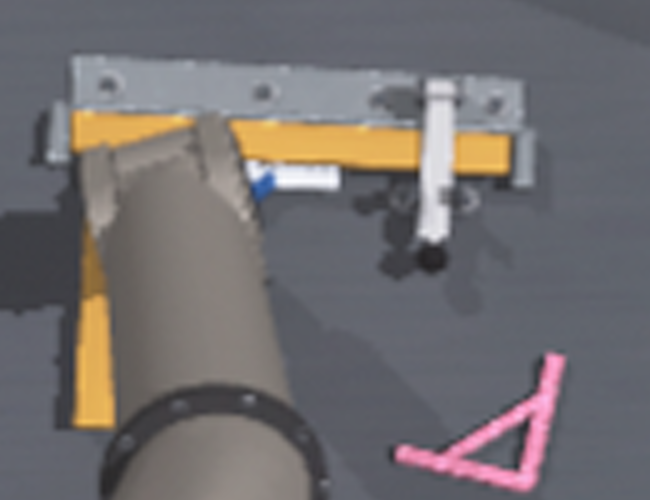

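Call:
step_arm([
  [0.0002, 0.0007, 0, 0, 0, 0, 1],
  [0.0004, 0.0014, 0, 0, 0, 0, 1],
  [0.0004, 0.0014, 0, 0, 0, 0, 1],
  [0.0004, 0.0014, 0, 0, 0, 0, 1],
  [0.0004, 0.0014, 0, 0, 0, 0, 1],
  [0.0004, 0.0014, 0, 0, 0, 0, 1],
])

```text
t: 16.33
eef_pos: [0.511, 0.0952, 0.0056]
tool_rot: [0.001, 0.908, -0.42, -0.0]
contact_force: [-4.6, -7.5, -3.7]
gripper_width: 0.13
```

```bash
python3 studd.py 11 .003
python3 - <<'E'
from edge import *
for n in('side','top'):
    c=bot.read_camera(n)
    for t in('square_corner','jig','stud_end','square_grip'):
        for r in bot.place_of(t,n)[:3]:
            l=r['location'];w=atz(c,l,{'stud_end':.015,'square_corner':.009,'square_grip':.009}.get(t,0));j=T(0,0,.0795,[w-[.575,.1505,0]])[0]
            print(n,t,round(r['conf'],2),'jig mm',np.round(j[:2]*1e3,1))
    # overlay home square & square stud
    im=cv2.resize(c['color'],None,fx=5,fy=5,interpolation=cv2.INTER_CUBIC)
    for P in jigpolys([.575,.1505,-.0795,0])+sqpolys([.575,.1505,-.0795]):
        h=cv2.convexHull(((proj(c,P)+.5)*5-.5).astype(np.float32));cv2.polylines(im,[np.round(h).astype(int)],True,(0,255,0),1)
    x,y=(160,180) if n=='side' else (190,140)
    cv2.imwrite(f'pics/ov_{n}.png',im[y*5:(y+100)*5,x*5:(x+130)*5,::-1])
E
```

```text
16.3333 [0.511  0.0952 0.0056] [-4.6 -7.5 -3.7] [-1.52  0.98  0.27] [ 1.100e-03  9.077e-01 -4.195e-01 -4.000e-04]
side init y -16.77 now -2.95 (n40 rms0.40) lean by shift from .092: 0.0119
top init y -15.14 now -0.00 (n40 rms0.11) lean by shift from .092: 0.0043
side square_corner 0.79 jig mm [-239.6 -316.6]
side square_corner 0.55 jig mm [-6. -4.]
side square_corner 0.54 jig mm [-314.7 -448.7]
side jig 0.58 jig mm [ 10.4 -10.2]
side stud_end 0.86 jig mm [-2.143e+02  1.000e-01]
side stud_end 0.21 jig mm [5.4 8. ]
side square_grip 0.8 jig mm [-271.6 -492.4]
side square_grip 0.72 jig mm [-64.7 -64.4]
top square_corner 0.69 jig mm [-296.6 -461.4]
top square_corner 0.53 jig mm [-247.5 -332.2]
top square_corner 0.53 jig mm [-214.4   11.3]
top jig 0.96 jig mm [-5.9  9.8]
top stud_end 0.55 jig mm [-209.9    3.2]
top square_grip 0.78 jig mm [-266.3 -494.8]
top square_grip 0.69 jig mm [-189.1 -286.1]
top square_grip 0.58 jig mm [-53.8 -53.3]
```

View pics/ov_side.png

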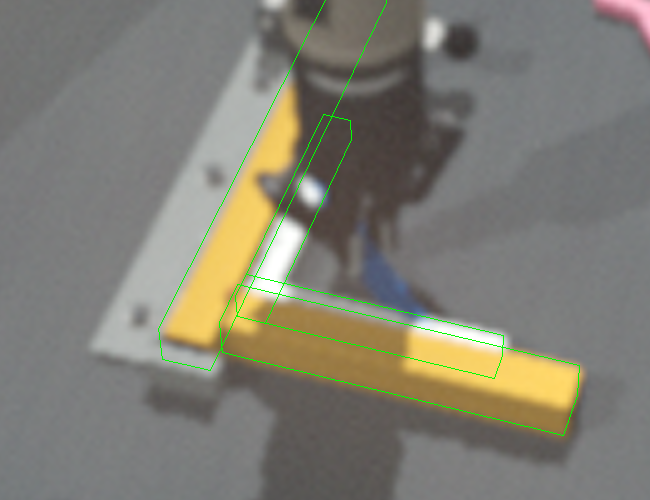

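View pics/ov_top.png

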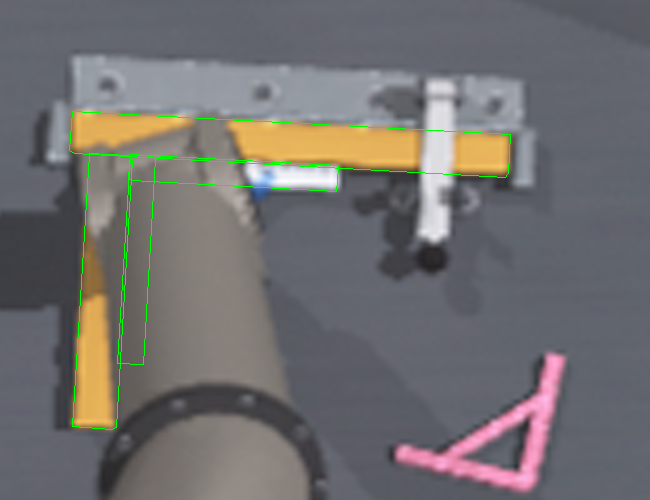

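Call:
step_arm([
  [0.0005, 0.0002, 0, 0, 0, 0, 1],
  [0.001, 0.0003, 0, 0, 0, 0, 1],
  [0.0012, 0.0003, 0, 0, 0, 0, 1],
  [0.0012, 0.0003, 0, 0, 0, 0, 1],
  [0.0012, 0.0003, 0, 0, 0, 0, 1],
  [0.0012, 0.0003, 0, 0, 0, 0, 1],
])

```text
t: 17.43
eef_pos: [0.5111, 0.0952, 0.0055]
tool_rot: [0.002, 0.908, -0.42, -0.001]
contact_force: [-6.5, -7.3, -1.1]
gripper_width: 0.13
```

```bash
python3 studd.py 12 .003
python3 - <<'E'
from edge import *
from studm import studm
cams={n:bot.read_camera(n) for n in('side','top')}
studm(cams,.003)
# square leg along stud: top inner edge in side view (white mask), unshaded part near the free end, vs home
c=cams['side'];m=white(c['color'])
for (A,B,ins,lab) in [((-.158,-.018,.018),(-.125,-.018,.018),(0,1),'x-leg inner'),((-.158,-.018,.018),(-.158,-.004,.018),(1,0),'x-leg end')]:
    P=T(.575,.1505,-.0795,[A,B])
    try:
        o,d,k,r=edge(c,m,P[0],P[1],T(0,0,-.0795,[(ins[0],ins[1],0)])[0][:2],.018,n=15);print(lab,T(0,0,.0795,[np.append(o-[.575,.1505],0)])[0].round(4),k,r)
    except Exception as e: print(lab,e)
E
```

```text
17.4333 [0.5111 0.0952 0.0055] [-6.5 -7.3 -1.1] [-1.63  1.47  0.19] [ 0.0018  0.9077 -0.4196 -0.0013]
side init y -16.77 now -2.73 (n40 rms0.38) lean by shift from .092: 0.0106
top init y -15.14 now -0.01 (n40 rms0.13) lean by shift from .092: 0.0043
side lean 0.0005 jig y of inner face at x=-200,-30: -5.4 -5.3 mm n 60 rms0.46
top lean -0.0155 jig y of inner face at x=-200,-30: -2.4 -5.0 mm n 44 rms0.78
x-leg inner [-0.1427 -0.0217  0.    ] 15 0.00041746490162281025
x-leg end [-0.1652 -0.0109  0.    ] 15 0.0010689289337567178
```

Call:
step_arm([
  [0, 0, 0, 0, 0, 0, 1],
  [0, 0, 0, 0, 0, 0, 1],
  [0, 0, 0, 0, 0, 0, 1],
  [0, 0, 0, 0, 0, 0, 1],
  [0, 0, 0, 0, 0, 0, 1],
  [0, 0, 0, 0, 0, 0, 1],
])

```text
t: 18.13
eef_pos: [0.5111, 0.0952, 0.0055]
tool_rot: [0.002, 0.908, -0.42, -0.001]
contact_force: [-5.9, -7.1, -0.6]
gripper_width: 0.129
```

Run:
```python
from edge import *
ct,cs=[bot.read_camera(n) for n in('top','side')]
# strap knob
def blob(c,P,r=7):
    u=np.round(proj(c,P)[0]).astype(int);g=c['color'].max(2).astype(float);x,y=u
    w=np.clip(75-g[y-r:y+r+1,x-r:x+r+1],0,None);yy,xx=np.mgrid[y-r:y+r+1,x-r:x+r+1];return np.array([(w*xx).sum(),(w*yy).sum()])/w.sum()
K=T(.575,.1505,-.0795,[(-.067,-.235,.034)])
print('knob pred px',proj(ct,K),blob(ct,K),proj(cs,K))
for n,c in(('top',ct),('side',cs)):
    print(n,[(round(r['conf'],2),(np.array(r['location'])*[512,384]).round(1)) for r in bot.place_of('strap_knob',n)[:2]])
ini={'finial_a':0,'tin':0,'hammer':0,'brush':0,'disc':0,'offcut':0,'collar':0}
for t in ini:
    r=bot.place_of(t,'top');print(t,[atz(ct,q['location'],0)[:2].round(3) for q in r[:2]])
```

```text
knob pred px [[275.96477235 190.98830657]] [274.51987448 190.791841  ] [[251.02526592 187.58439075]]
top [(0.74, array([228.3, 188. ])), (0.54, array([277.8, 188.2]))]
side [(0.65, array([252.9, 187.4]))]
finial_a [array([0.573, 0.425])]
tin [array([ 0.736, -0.279])]
hammer [array([0.393, 0.513])]
brush [array([ 0.577, -0.504]), array([ 0.744, -0.294])]
disc [array([ 0.38 , -0.519])]
offcut [array([0.775, 0.153]), array([0.57 , 0.148])]
collar [array([0.428, 0.366])]
```

Everything is stable: the knob is at its closed position, the bystanders are where they were, and the square is steady against rail and stud. I'm handing in.

```bash
python3 -c "
from station import bot
print(bot.hand_in()); o=bot.get_obs(); print(o['t'],o['eef_pos'],o['contact_force'])"
```

```text
the job is handed in; nothing more can be done
None
the job is handed in; nothing more can be done
```

I closed the hold-down bar, then pressed the larger white square home in the corner and handed the job in at about 18 s with the gripper still holding it. No verdict was reported.

- **Bar:** I pushed it over by its knob with the closed fingers and pressed it into the catch. The final pictures put the knob about 1.5 px from its predicted closed position. I overpressed briefly there, to about 49 N at the fingers.
- **Square:** I gripped the brace, carried it over the bar, pressed it against the rail, then along the rail into the stud. On the first try at the rail the square stuck to the table under about 51 N downward. I backed off, raised it about half a millimetre and pressed it home at that height.
- **Forces:** At the last reading it pressed on the rail with about 6 N and on the stud with about 7 N, steady for 0.7 s, with the tool's angle matching the rail's.
- **Stud:** Measured by how far its end had shifted, the stud leans in by 0.004 rad (top camera) to 0.011 rad (side camera), within the 0.02 limit.
- **Checks that disagreed:** A direct fit of the stud's edge gave 0.0005 rad (side) and −0.016 rad (top, in the arm's shadow). I gave these less weight because of the shading. The two cameras also differed by 2–5 mm on where the jig is, so I relied on the contact forces for the final fit.
- **Bystanders:** The seven I could check in the final picture (tin, hammer, brush, disc, offcut, collar and one finial) showed no movement beyond the detectors' roughly 15 mm scatter. The second finial was not detected in it.

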